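# Load the tilted carton rack and close its keeper bar

## Task

Load the two filter cartons into the slate-blue tilted carton rack so that it can go on the trolley: lay one on the sloping bed and stack the other squarely on top of it, both lying lengthways as they do on the bench, midway between the sides and with a small end right back against the backstop. Then press the steel keeper bar down over the upper carton until it is fully home, pressing near its middle so that both ends go down evenly and the bar never twists badly. Do not disturb the other things on the bench.

Things in the scene. Friction and masses are not known exactly. Their poses are not given: they have to be found in the camera images.
- rack: slate-blue sheet-steel carton rack, black strips on its bed,, fixed to the bench, about 275 x 160 mm and 225 mm tall with the keeper open. Origin on the bench under its middle; z up, x level and pointing from the backstop to the open front. Its bed slopes 30 degrees down towards the backstop; the front edge of the bed is about 95 mm above the bench
- bed: the rack's bed and backstop, square to each other, leaning back 30 degrees. Origin midway across in the inner corner where bed surface and backstop face meet; x up the bed away from the backstop (142 mm), y across (150 mm, side edges 10 mm high), z square to the bed, up the backstop (160 mm). Seated carton centres: x 58, y 0, z 43 mm (lower), 128 mm (upper). Friction mostly holds a carton where it is put: push it back
- keeper (a joint): U-shaped bail of 8 mm steel rod, 170 mm wide, pivoted behind the backstop at bed x -45, z 178 mm, its bar 60 mm from the pivot: bar at bed x = -45 + 60 cos(0.95-q), z = 178 + 60 sin(0.95-q) mm. q = 0 fully open, grows as pressed forward and down, 0.95 home at a firm stop, 3 mm above a seated upper carton (a badly seated one blocks it). Stiff: stays where left, 5 to 6 N at the bar moves it
- keeper_skew (a joint): twist of the keeper bar about its arms' direction, 0 = straight, sprung (2.5 N m/rad): pressing away from the middle, or hard at the stop, makes one end run ahead. More than 0.1 rad (one end 16 mm ahead of the other) is bad twisting
- bar_mid (a point): middle of the keeper bar, on its centre line, inside the black rubber sleeve (60 mm long, 12 mm thick) where it is to be pressed
- carton_1: white printed filter carton with an orange band on one side, closed box 66 x 85 x 115 mm, about 0.2 kg. Origin at the centre of one 66 x 85 mm end; x across its 66 mm thickness (grasp it so), y along its 85 mm side, z along its 115 mm length into the box. Starts lying on a 66 x 115 mm face, 85 mm tall, y upright, turned any way on the bench. The two are alike and may go in either order
- carton_2: white printed filter carton with an orange band on one side, closed box 66 x 85 x 115 mm, about 0.2 kg. Origin at the centre of one 66 x 85 mm end; x across its 66 mm thickness (grasp it so), y along its 85 mm side, z along its 115 mm length into the box. Starts lying on a 66 x 115 mm face, 85 mm tall, y upright, turned any way on the bench. The two are alike and may go in either order
- carton_1_centre (a point): centre of carton_1
- carton_2_centre (a point): centre of carton_2
- erlenmeyer_0: clear conical flask, 66 mm wide, 116 mm tall, origin under its foot; leave alone
- erlenmeyer_2: clear conical flask, 66 mm wide, 116 mm tall, origin under its foot; leave alone
- pp_beaker: grey-blue plastic beaker, 76 mm wide, 99 mm tall, origin under its foot; leave alone
- wash_bottle_0: white wash bottle with blue tip, 72 mm wide, 213 mm tall, origin under its foot; leave alone
- timer: small white digital timer, 34 x 62 x 40 mm, origin under it; leave alone
- marker_0: white marker with black cap lying on the bench, 128 mm long, 18 mm thick, origin under its middle; leave alone
Mind the look-alikes: they are no part of the job. Leave any purple look-alike of the carton_2 alone.

How it is judged:
On the way, in this order (a step that is already met when the one before it is completed fails the run):
1. one carton lies on the sloping bed, back against the backstop, let go (((x of carton_1_centre in the frame of bed between 0.052 and 0.0655 m and y of carton_1_centre in the frame of bed between -0.014 and 0.014 m and z of carton_1_centre in the frame of bed between 0.0365 and 0.0485 m and angle between the z axis of carton_1 and the x axis of bed, either way round below 0.12 rad and angle between the y axis of carton_1 and the z axis of bed, either way round below 0.12 rad and contact force between the fingers and carton_1 below 0.1 N) or (x of carton_2_centre in the frame of bed between 0.052 and 0.0655 m and y of carton_2_centre in the frame of bed between -0.014 and 0.014 m and z of carton_2_centre in the frame of bed between 0.0365 and 0.0485 m and angle between the z axis of carton_2 and the x axis of bed, either way round below 0.12 rad and angle between the y axis of carton_2 and the z axis of bed, either way round below 0.12 rad and contact force between the fingers and carton_2 below 0.1 N))), for 0.2 s.
2. the other carton is stacked on it, also against the backstop, let go (((x of carton_1_centre in the frame of bed between 0.052 and 0.0655 m and y of carton_1_centre in the frame of bed between -0.014 and 0.014 m and z of carton_1_centre in the frame of bed between 0.0365 and 0.0485 m and angle between the z axis of each of carton_1, carton_2 and the x axis of bed, either way round below 0.12 rad and angle between the y axis of each of carton_1, carton_2 and the z axis of bed, either way round below 0.12 rad and x of carton_2_centre in the frame of bed between 0.052 and 0.0655 m and y of carton_2_centre in the frame of bed between -0.014 and 0.014 m and z of carton_2_centre in the frame of bed between 0.1215 and 0.1335 m and contact force between the fingers and carton_1 below 0.1 N and contact force between the fingers and carton_2 below 0.1 N) or (x of carton_2_centre in the frame of bed between 0.052 and 0.0655 m and y of carton_2_centre in the frame of bed between -0.014 and 0.014 m and z of carton_2_centre in the frame of bed between 0.0365 and 0.0485 m and angle between the z axis of each of carton_2, carton_1 and the x axis of bed, either way round below 0.12 rad and angle between the y axis of each of carton_2, carton_1 and the z axis of bed, either way round below 0.12 rad and x of carton_1_centre in the frame of bed between 0.052 and 0.0655 m and y of carton_1_centre in the frame of bed between -0.014 and 0.014 m and z of carton_1_centre in the frame of bed between 0.1215 and 0.1335 m and contact force between the fingers and carton_2 below 0.1 N and contact force between the fingers and carton_1 below 0.1 N))), for 0.2 s.
3. the keeper bar is pressed home (value of joint keeper above 0.88 rad), for 0.2 s.
At the end, for the whole second after the job is handed in: One carton lies lengthways on the bed and the other on top of it: each within 8 mm of the backstop, within 14 mm of midway across, within 6 mm of its seated height and within 0.12 rad of square to the bed; both released and at rest; the keeper stands at 0.88 rad or more (home is 0.95) (((x of carton_1_centre in the frame of bed between 0.052 and 0.0655 m and y of carton_1_centre in the frame of bed between -0.014 and 0.014 m and z of carton_1_centre in the frame of bed between 0.0365 and 0.0485 m and angle between the z axis of each of carton_1, carton_2 and the x axis of bed, either way round below 0.12 rad and angle between the y axis of each of carton_1, carton_2 and the z axis of bed, either way round below 0.12 rad and x of carton_2_centre in the frame of bed between 0.052 and 0.0655 m and y of carton_2_centre in the frame of bed between -0.014 and 0.014 m and z of carton_2_centre in the frame of bed between 0.1215 and 0.1335 m and contact force between the fingers and carton_1 below 0.1 N and contact force between the fingers and carton_2 below 0.1 N) or (x of carton_2_centre in the frame of bed between 0.052 and 0.0655 m and y of carton_2_centre in the frame of bed between -0.014 and 0.014 m and z of carton_2_centre in the frame of bed between 0.0365 and 0.0485 m and angle between the z axis of each of carton_2, carton_1 and the x axis of bed, either way round below 0.12 rad and angle between the y axis of each of carton_2, carton_1 and the z axis of bed, either way round below 0.12 rad and x of carton_1_centre in the frame of bed between 0.052 and 0.0655 m and y of carton_1_centre in the frame of bed between -0.014 and 0.014 m and z of carton_1_centre in the frame of bed between 0.1215 and 0.1335 m and contact force between the fingers and carton_2 below 0.1 N and contact force between the fingers and carton_1 below 0.1 N)) and value of joint keeper above 0.88 rad and linear speed of each of carton_1, carton_2 below 0.02 m/s); the robot touches nothing.
It fails at once if the keeper bar is twisted by more than 0.1 rad (value of joint keeper_skew above 0.1 rad or value of joint keeper_skew below -0.1 rad).
It fails at once if a bystander is moved more than 25 mm or tipped over (distance of any of erlenmeyer_0, erlenmeyer_2, pp_beaker, wash_bottle_0, timer, marker_0 from where it was at the start of the episode above 0.025 m or angle between any of erlenmeyer_0, erlenmeyer_2, pp_beaker, wash_bottle_0, timer, marker_0's own z axis and vertical above 0.4 rad).
It also fails if it takes over 70 s, if anything falls off the work surface, if the arm or the gripper's body presses on something with over 40 N, if the wrist force passes 120 N, or if a joint passes its speed limit or range.

## Robot

A 6-joint arm with a two-finger parallel gripper is mounted at the origin on a cart in front of the work surface, level with it; the furniture and walls round the work are solid. World frame = base frame: x ahead of the robot, y to its left, z up, the work surface at z = 0. Lengths are in m, angles in rad, forces in N, time in s.
With the tool pointing down it reaches from about 0.25 to 0.8 m from the base axis. Payload 3.9 kg.
Tool frame: the origin (TCP) lies between the finger pads; the fingertips stand 19 mm ahead of it and the grasp point (between the pads) is the TCP (env.finger_overhang is the distance from the TCP to the fingertips, in m); z points along the fingers, y is the line along which they close (so a half turn about z gives the same grasp; the last joint's range is limited). The gripper opens to 85 mm and grips with 20 to 120 N. Pads are 22 mm wide; open, the fingers measure 114 mm over their backs; the gripper's body (76 mm by 85 mm) begins 54 mm behind the grasp point. The pads swing forward as they close: fully open they stand 13 mm farther back than shut.
Start: joints at [-1.106, 0.26, -0.138, 1.173, 0, 1.571], TCP at [0.235, -0.469, 0.25] pointing down, gripper open.
Joint ranges: [-2.78, 2.78], [-0.83, 1.72], [-1.28, 1.37], [-1.9, 2.12], [-1.57, 1.48], [-3.14, 3.14]. Speed limits (rad/s): [2.57, 2.57, 3.14, 3.14, 3.14, 3.14].

## Interface

Orientations are given as a unit quaternion [w, x, y, z].
In Python, from station import telemetry, optics, job, env gives the robot as it stands. The module is installed in compiled form; this text tells all that it offers.
- The arm moves only by the tool apply_moves, never from a script. Its argument "steps" is a list of rows, each a list of 3 entries, a list of its own where there are three numbers: the shift along the tool's x, y, z normalised to -1 to 1, where 1 is 0.05 m, then the turn, a rotation vector about the tool's x, y, z normalised to -1 to 1, where 1 is 60 degrees, then the opening, from 0 (shut) to 1 (fully open). A call has 1 to 12 rows; each row shifts and turns the commanded pose from where the row before left it, along the tool's axes as they then stand; what a row does not reach is not made up. A row lasts 1/8 s, in which the tool goes at most 62.5 mm and 10.7 degrees, less where a joint would pass 70% of its speed; a pose out of reach is approached as far as the arm can. A call with a number of a shift or a turn outside -1 to 1 is refused whole. A call with a gripper value outside its range is refused whole. The fingers move at their own pace and stop on an object; "newtons" is the grip in N (left out, the last holds). Time passes only in rows, so rows that do not move let the fingers close. It gives the time, the measured TCP pose, the force, the opening and the grip force at its end, in the units of the state.
- telemetry.get_obs(): the state, without advancing time (a new reading comes with each control period).
- optics.get_image(name): name is "scene" or "top" or "wrist"; returns a dict with "image" (480x640x3 uint8, red, green, blue), "K" (3x3 intrinsics, pixels), "pose" (4x4, takes a point from camera to world coordinates). Camera axes: x right, y down, z forward; pixel columns grow to the right and rows downward; lengths in m; the calibration is good to about 2 mm. A picture is of the moment at which its call begins. There is no depth.
- job.job_done(): hands the job in; it is judged then, once.
Trained networks look in a picture, given as the dict that the camera call returned (one of the last four; its "shot" number tells which), for a name from the list of things; names that differ only in an ending like _2 or _b are one class to them, and where a whole thing is asked for, a point or a joint stands for the part that bears it (a point fixed in the world has none). Each returns a list of dicts, best first, with "score" (0 to 1); they miss things now and then, are a little off and sometimes report something else, mostly with a low value. They report only what shows in the picture. A call takes as long as a camera call. They do not tell look-alikes from the thing itself.
- optics.look_for(picture, target): "extent" ([left, top, right, bottom] in pixels, round what is visible of it).
- optics.landmark_of(picture, target): "xy" ([column, row] in pixels: a listed point, or the origin of a listed thing).
The state is a dict: "t": time; "joint_positions": joint angles; "joint_velocities": joint speeds; "joint_torque": joint torques, N m; "position": TCP position; "orientation": TCP orientation; "wrist_force": force on the tool from outside, world axes, zero at the start; "torque": the same for the moment, N m; "opening": finger opening in m; "grip_force": force on a finger pad.
Only numpy, scipy, OpenCV 4.12 (cv2) and the standard library are available. Lean on these libraries where they do the work, as an engineer would, in place of code of your own. Each camera call takes 0.05 s, during which the arm holds its last target. There are 200 camera calls.

## Working session

There is one attempt and no reset: what is moved stays moved. The work goes in short steps, Python scripts to look and compute and a tool call to move; the robot and the scene stay as the last step left them, time stands still between calls to the robot, and variables do not carry over. Pictures are saved under pics/ and viewed, at most 13 in all, crops included, and the job is handed in when it is done.

Besides the shell and the picture viewer there is one more tool, called after "Request:" as name(argument=value, ...) on one line, values as JSON. apply_moves: Moves the arm, as the interface text tells. Scaled input: -1 to 1 covers 0.05 m each way for a shift and 60 degrees each way for a turn. Its arguments: {"type":"object","properties":{"steps":{"type":"array"},"newtons":{"type":"number"}},"required":["steps"]}

```bash
mkdir -p pics; cat > h.py <<'E'
import numpy as np, cv2
from station import telemetry, optics, job, env
from scipy.spatial.transform import Rotation as R
def ray(p,xy):
    K=np.array(p["K"]);T=np.array(p["pose"])
    d=T[:3,:3]@np.linalg.solve(K,[xy[0],xy[1],1.]);return T[:3,3],d
def at_z(p,xy,z):
    o,d=ray(p,xy);return o+d*(z-o[2])/d[2]
def proj(p,X):
    K=np.array(p["K"]);T=np.array(p["pose"])
    c=T[:3,:3].T@(np.array(X)-T[:3,3]);u=K@c;return u[:2]/u[2]
def tri(obs):
    A=np.zeros((3,3));b=np.zeros(3)
    for p,xy in obs:
        o,d=ray(p,xy);d=d/np.linalg.norm(d);M=np.eye(3)-np.outer(d,d);A+=M;b+=M@o
    return np.linalg.solve(A,b)
def save(p,name): cv2.imwrite(f"pics/{name}.png",cv2.cvtColor(np.array(p["image"]),cv2.COLOR_RGB2BGR))
E
python3 - <<'E'
from h import *
np.set_printoptions(precision=3,suppress=True)
print(telemetry.get_obs(),env.finger_overhang)
for n in ["scene","top"]:
    p=optics.get_image(n);save(p,n+"0")
    print(n,np.array(p["pose"])[:3,3],np.array(p["K"])[0,0])
    for t in ["rack","bed","bar_mid","carton_1","carton_1_centre","erlenmeyer_0","pp_beaker","wash_bottle_0","timer","marker_0"]:
        for m in optics.landmark_of(p,t): print(t,np.round(m["xy"]),round(m["score"],2),at_z(p,m["xy"],0.0425 if t=="carton_1_centre" else 0))
        print('  box',[(np.round(m["extent"]).astype(int).tolist(),round(m["score"],2)) for m in optics.look_for(p,t)])
E
```

```text
{'t': 0.0, 'joint_positions': array([-1.106,  0.261, -0.139,  1.173,  0.   ,  1.571]), 'joint_velocities': array([ 0.001,  0.001, -0.   ,  0.001, -0.001,  0.001]), 'joint_torque': array([ -0.001, -40.567,  25.392,   0.019,   0.   ,   0.   ]), 'position': array([ 0.235, -0.469,  0.249]), 'orientation': array([-0.001,  0.973,  0.23 , -0.   ]), 'wrist_force': array([ 0.081, -0.371, -0.647]), 'torque': array([-0.038,  0.038,  0.062]), 'grip_force': 0.0, 'opening': 0.08552575605535398} 0.019
scene [-0.259  0.497  1.384] 535.5582491125333
rack [236. 364.] 0.76 [0.489 0.228 0.   ]
  box [([176, 295, 293, 407], 0.95)]
  box [([176, 297, 290, 382], 0.76), ([177, 296, 294, 407], 0.72)]
bar_mid [194. 345.] 0.58 [0.621 0.285 0.   ]
  box [([176, 331, 223, 378], 0.5)]
carton_1 [365. 236.] 0.79 [ 0.61  -0.387 -0.   ]
carton_1 [342. 287.] 0.6 [ 0.498 -0.186  0.   ]
carton_1 [479. 215.] 0.59 [ 0.421 -0.768  0.   ]
  box [([308, 272, 351, 323], 0.88), ([355, 226, 388, 272], 0.85), ([443, 210, 478, 232], 0.85)]
carton_1_centre [330. 298.] 0.75 [ 0.468 -0.11   0.042]
  box [([309, 274, 348, 319], 0.56)
[... 1179 characters left out ...]
7, 256, 322, 283], 0.83), ([142, 232, 151, 294], 0.4)]
erlenmeyer_0 [300. 193.] 0.85 [ 0.709 -0.086  0.   ]
erlenmeyer_0 [260. 200.] 0.67 [0.686 0.036 0.   ]
  box [([250, 187, 272, 213], 0.94), ([290, 178, 311, 200], 0.92), ([141, 227, 251, 295], 0.48)]
pp_beaker [325. 203.] 0.75 [ 0.68  -0.165  0.   ]
pp_beaker [387. 236.] 0.21 [ 0.585 -0.356  0.   ]
  box [([316, 184, 343, 215], 0.68)]
wash_bottle_0 [440. 252.] 0.74 [ 0.538 -0.518  0.   ]
  box [([429, 232, 464, 267], 0.86)]
timer [446. 297.] 0.48 [ 0.403 -0.535  0.   ]
  box [([370, 230, 400, 277], 0.31)]
marker_0 [280. 301.] 0.67 [ 0.378 -0.038  0.   ]
marker_0 [448. 296.] 0.57 [ 0.404 -0.543  0.   ]
  box [([272, 280, 291, 324], 0.61)]
```

```bash
python3 - <<'E'
import cv2
a=cv2.imread("pics/top0.png")[160:340,120:560]
cv2.imwrite("pics/topc.png",cv2.resize(a,(792,324),interpolation=cv2.INTER_CUBIC))
a=cv2.imread("pics/scene0.png")[190:430,160:500]
cv2.imwrite("pics/scenec.png",cv2.resize(a,(800,565),interpolation=cv2.INTER_CUBIC))
E
```

```text
(no output)
```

View pics/topc.png

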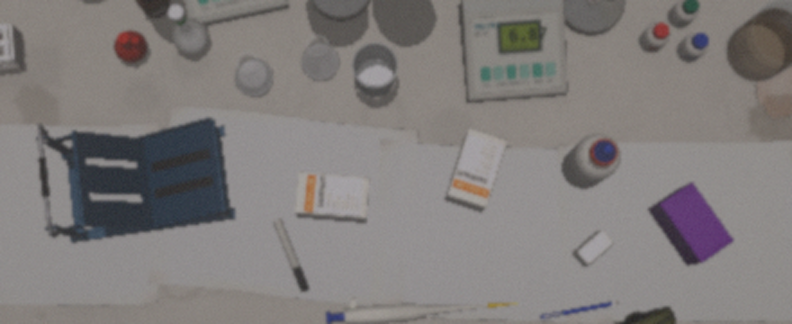

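View pics/scenec.png

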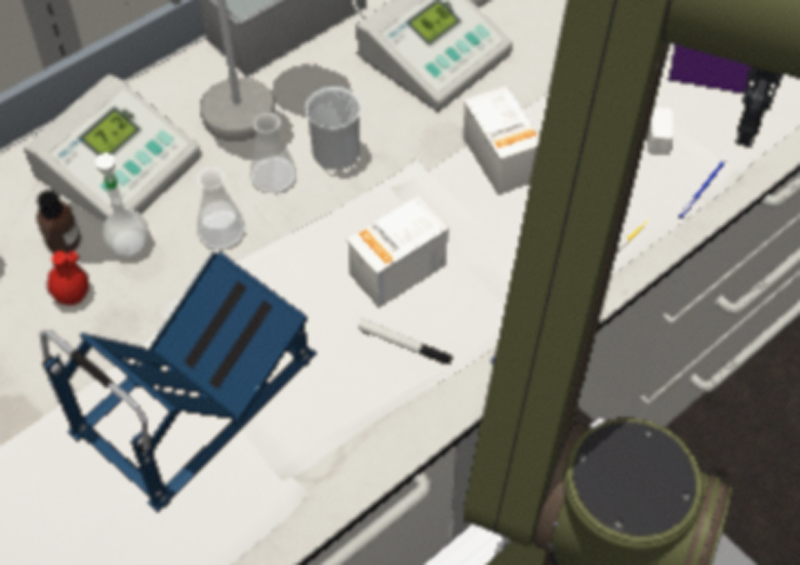

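The cartons are A at top-image px (305,268) and B at (384,254); both are white with an orange band. The purple box at (504,284) is the look-alike and stays untouched. The rack is at (194,262) with its backstop and keeper on the left (+y). I'll move over carton A for a closer view.

Request:
apply_moves(steps=[[[0.8, -0.47, -0.22], [0, 0, 0], 1], [[0.8, -0.47, -0.22], [0, 0, 0], 1], [[0.8, -0.47, -0.22], [0, 0, 0], 1], [[0.8, -0.47, -0.22], [0, 0, 0], 1], [[0.8, -0.47, -0.22], [0, 0, 0], 1], [[0.8, -0.47, -0.22], [0, 0, 0], 1], [[0.8, -0.47, -0.22], [0, 0, 0], 1], [[0.8, -0.47, -0.22], [0, 0, 0], 1], [[0.8, -0.47, -0.22], [0, 0, 0], 1], [[0, 0, 0], [0, 0, 0], 1]])

```text
t: 3.35
position: [0.4642, -0.1168, 0.35]
orientation: [0.0, 0.973, 0.233, 0.001]
wrist_force: [0.6, -0.3, 0.1]
opening: 0.0854
grip_force: 0.0
```

Request:
apply_moves(steps=[[[0, 0, 0], [0, 0, -0.176], 1], [[0, 0, 0], [0, 0, -0.176], 1], [[0, 0, 0], [0, 0, -0.176], 1], [[0, 0, 0], [0, 0, -0.176], 1], [[0, 0, 0], [0, 0, -0.176], 1], [[0, 0, 0], [0, 0, -0.176], 1], [[0, 0, 0], [0, 0, 0], 1]])

```text
t: 4.22
position: [0.4617, -0.1196, 0.3491]
orientation: [-0.0, 0.708, 0.706, -0.0]
wrist_force: [-0.7, 0.2, -0.3]
opening: 0.0855
grip_force: 0.0
```

```bash
python3 - <<'E'
from h import *
np.set_printoptions(precision=3,suppress=True)
s=telemetry.get_obs();print(s["position"],R.from_quat(np.roll(s["orientation"],-1)).as_matrix(),s["joint_positions"])
p=optics.get_image("wrist");save(p,"w1");T=np.array(p["pose"]);print(T,np.array(p["K"]))
for t in ["carton_1","carton_1_centre","rack","bed","bar_mid"]:
    for m in optics.landmark_of(p,t): print(t,np.round(m["xy"]),round(m["score"],2),at_z(p,m["xy"],0.0425))
E
```

```text
[ 0.462 -0.12   0.349] [[ 0.003  1.    -0.001]
 [ 1.    -0.003 -0.   ]
 [-0.    -0.001 -1.   ]] [-0.253  0.153 -0.021  1.397 -0.     1.321]
[[ 1.    -0.002 -0.001  0.461]
 [-0.003 -0.96  -0.279 -0.049]
 [-0.001  0.279 -0.96   0.472]
 [ 0.     0.     0.     1.   ]] [[413.094   0.    315.973]
 [  0.    413.094 237.885]
 [  0.      0.      1.   ]]
carton_1 [323. 230.] 0.93 [ 0.469 -0.165  0.042]
carton_1 [407. 385.] 0.61 [ 0.571 -0.359  0.042]
rack [410. 388.] 0.6 [ 0.573 -0.362  0.042]
```

View pics/w1.png

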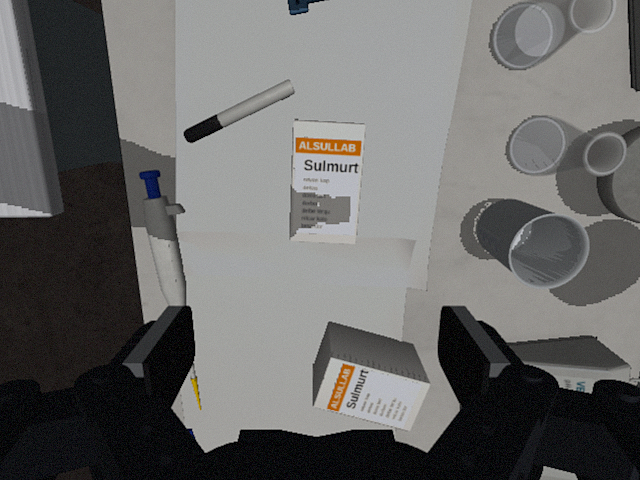

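Wrist view: carton A's top face is at px (293,120)-(357,243) and carton B's at about (313,400)-(430,385). Both carry an orange band. Next I'll look at the rack from above.

Request:
apply_moves(steps=[[[0.95, 0.04, -0.25], [0, 0, 0], 1], [[0.95, 0.04, -0.25], [0, 0, 0], 1], [[0.95, 0.04, -0.25], [0, 0, 0], 1], [[0.95, 0.04, -0.25], [0, 0, 0], 1], [[0.95, 0.04, -0.25], [0, 0, 0], 1], [[0.95, 0.04, -0.25], [0, 0, 0], 1], [[0.95, 0.04, -0.25], [0, 0, 0], 1], [[0, 0, 0], [0, 0, 0], 1], [[0, 0, 0], [0, 0, 0], 1]])

```text
t: 5.65
position: [0.4763, 0.2134, 0.4365]
orientation: [0.0, 0.707, 0.707, -0.0]
wrist_force: [-0.7, 0.3, 0.9]
opening: 0.085
grip_force: 0.0
```

```bash
python3 - <<'E'
from h import *
import pickle
np.set_printoptions(precision=3,suppress=True)
s=telemetry.get_obs();print(s["position"],s["joint_positions"])
p=optics.get_image("wrist");save(p,"w2");pickle.dump((p["K"],p["pose"]),open("w2.pkl","wb"))
print(np.array(p["pose"])[:3,3])
for t in ["rack","bed","bar_mid"]:
    for m in optics.landmark_of(p,t): print(t,np.round(m["xy"]),round(m["score"],2),at_z(p,m["xy"],{"rack":0,"bed":.024,"bar_mid":.216}[t]))
E
```

```text
[0.476 0.213 0.437] [ 0.422  0.254  0.335  1.652 -0.001  1.992]
[0.476 0.284 0.559]
rack [321. 164.] 0.72 [0.482 0.224 0.   ]
bed [328. 187.] 0.79 [0.492 0.198 0.024]
bar_mid [307.  80.] 0.89 [0.468 0.313 0.216]
```

View pics/w2.png

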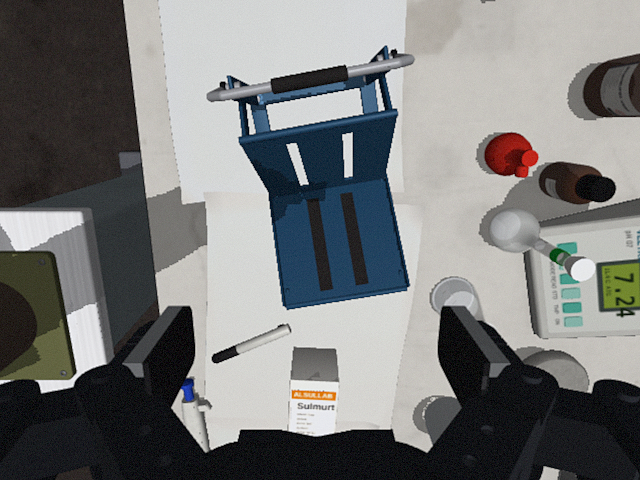

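The rack shows clearly: bar (215,96)-(408,60), backstop top (240,139)-(396,112), bed front edge (285,307)-(408,290), inner corner (271,195)-(388,179). Now I'll fit its pose.

```bash
cat >> h.py <<'E'
import pickle
c30,s30=np.cos(np.pi/6),.5
def bedT(v):
    x,y,th,z0=v
    Rz=R.from_euler('z',th).as_matrix()
    B=np.array([[c30,0,-s30],[0,1,0],[s30,0,c30]])
    return Rz@B,np.array([x,y,z0])
E
python3 - <<'E'
from h import *
from scipy.optimize import least_squares
np.set_printoptions(precision=4,suppress=True)
K,P=pickle.load(open("w2.pkl","rb"));p=dict(K=K,pose=P)
b=.077
pts=[((.142,-b,.005),(285,306)),((.142,b,.005),(408,290)),((0,-b,.16),(240,140)),((0,b,.16),(396,112)),((0,-.075,0),(273,195)),((0,.075,0),(387,179)),((-.0101,0,.2268),(309,79)),((-.0101,-.0845,.2268),(213,97)),((-.0101,.0845,.2268),(407,60))]
def f(v):
    Rb,o=bedT(v);return np.concatenate([proj(p,Rb@np.array(X)+o)-u for X,u in pts])
r=least_squares(f,[.49,.2,-1.5,.024],loss='soft_l1');print(r.x,r.fun.reshape(-1,2))
pickle.dump(r.x,open("bed.pkl","wb"))
Rb,o=bedT(r.x);print(Rb)
from scipy.spatial.transform import Rotation as R
# carton A from w1 top face corners z=.085
K=np.array([[413.094,0,315.973],[0,413.094,237.885],[0,0,1]])
P=np.eye(4);s=telemetry.get_obs()
P=np.array([[1,-.002,-.001,.461],[-.003,-.96,-.279,-.049],[-.001,.279,-.96,.472],[0,0,0,1.]])
q=dict(K=K,pose=P)
for n,c in dict(A=[(293,121),(366,123),(357,243),(290,241)],B=[(313,403),(333,352),(429,383),(410,430)]).items():
    X=np.array([at_z(q,u,.085) for u in c]);print(n,X,X.mean(0),[np.linalg.norm(X[i]-X[i-1]) for i in range(4)])
    im=cv2.imread("pics/w1.png")
E
```

```text
[ 0.4912  0.1947 -1.396   0.008 ] [[-0.2101 -4.4622]
 [-1.1346 -8.1849]
 [ 0.2125  3.6185]
 [ 1.2142  3.109 ]
 [ 0.0207  1.8903]
 [-3.7115 -1.3439]
 [ 0.3628 -0.315 ]
 [-4.363   0.6099]
 [ 5.5895 -0.7099]]
[[ 0.1506  0.9848 -0.087 ]
 [-0.8528  0.174   0.4924]
 [ 0.5     0.      0.866 ]]
A [[ 0.4401 -0.0517  0.085 ]
 [ 0.506  -0.0536  0.085 ]
 [ 0.5008 -0.1668  0.085 ]
 [ 0.4352 -0.1646  0.085 ]] [ 0.4705 -0.1092  0.085 ] [np.float64(0.11300027908416913), np.float64(0.06590450643202317), np.float64(0.11330003587847422), np.float64(0.06561404386896207)]
B [[ 0.4569 -0.3513  0.085 ]
 [ 0.4784 -0.2876  0.085 ]
 [ 0.583  -0.3259  0.085 ]
 [ 0.5662 -0.3874  0.085 ]] [ 0.5211 -0.338   0.085 ] [np.float64(0.11508762522364849), np.float64(0.06721831681249384), np.float64(0.11146626067812636), np.float64(0.06370887629617268)]
```

```bash
cat > fit.py <<'E'
from h import *
from scipy.optimize import least_squares
np.set_printoptions(precision=4,suppress=True)
K,P=pickle.load(open("w2.pkl","rb"));p=dict(K=K,pose=P)
b=.076
pts=[((0,-b,.16),(240,140)),((0,b,.16),(396,112)),((0,-.075,0),(273,195)),((0,.075,0),(387,179)),((-.0101,0,.2268),(310,79))]
def f(w):
    Rb,o=bedT([*w,.024]);return np.concatenate([proj(p,Rb@np.array(X)+o)-u for X,u in pts])
r=least_squares(f,[.49,.2,-1.4]);print(r.x,r.fun.reshape(-1,2))
v=[*r.x,.024];pickle.dump(np.array(v),open("bed.pkl","wb"))
im=cv2.resize(cv2.imread("pics/w2.png")[40:320,190:430],None,fx=2.1,fy=2.1,interpolation=cv2.INTER_CUBIC)
Rb,o=bedT(v)
def L(a,c,col):
    u=[tuple(int(t) for t in (proj(p,Rb@np.array(X)/1+o)-[190,40])*2.1) for X in (a,c)];cv2.line(im,*u,col,1,cv2.LINE_AA)
for z,col in((0,(0,0,255)),(.01,(0,255,255))):
    L((0,-.075,z),(0,.075,z),col);L((.142,-.075,z),(.142,.075,z),col);L((0,-.075,z),(.142,-.075,z),col);L((0,.075,z),(.142,.075,z),col)
L((0,-.075,.16),(0,.075,.16),(0,255,0));L((-.0101,-.085,.2268),(-.0101,.085,.2268),(255,0,255));L((0,0,0),(.142,0,0),(255,255,0));L((0,0,0),(0,0,.16),(255,255,0))
cv2.imwrite("pics/ov.png",im)
E
python3 fit.py
```

```text
[ 0.4914  0.1962 -1.398 ] [[-1.5171  2.5825]
 [ 3.8939  1.6095]
 [-1.1247  2.8646]
 [-1.5795 -0.6863]
 [-0.4205 -4.3427]]
```

View pics/ov.png

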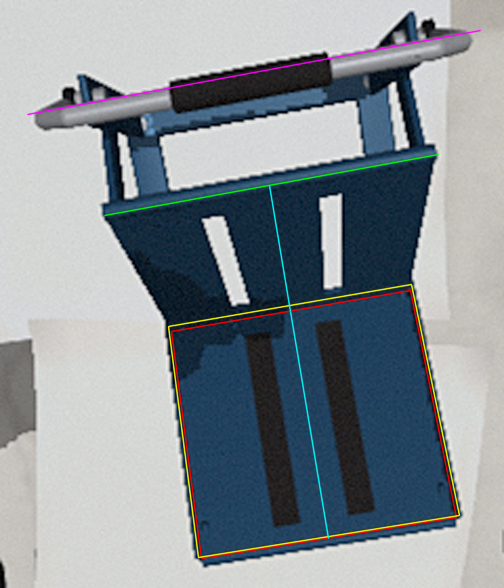

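The overlay agrees with the image to about 2 px on the plates, and the bar sits about 4 px low. I need the wrist camera on the rack's open side, so I'll flip the tool by half a turn and then go above carton A.

Request:
apply_moves(steps=[[[0, 0, 0], [0, 0, -0.1743], 1], [[0, 0, 0], [0, 0, -0.1743], 1], [[0, 0, 0], [0, 0, -0.1743], 1], [[0, 0, 0], [0, 0, -0.1743], 1], [[0, 0, 0], [0, 0, -0.1743], 1], [[0, 0, 0], [0, 0, -0.1743], 1], [[0, 0, 0], [0, 0, -0.1743], 1], [[0, 0, 0], [0, 0, -0.1743], 1], [[0, 0, 0], [0, 0, -0.1743], 1], [[0, 0, 0], [0, 0, -0.1743], 1], [[0, 0, 0], [0, 0, -0.1743], 1], [[0, 0, 0], [0, 0, -0.1743], 1]])

```text
t: 7.35
position: [0.4764, 0.2125, 0.4368]
orientation: [-0.0, -0.307, 0.952, -0.0]
wrist_force: [-0.3, 0.3, 0.3]
opening: 0.0859
grip_force: 0.0
```

Request:
apply_moves(steps=[[[0, 0, 0], [0, 0, -0.1743], 1], [[0, 0, 0], [0, 0, -0.1743], 1], [[0, 0, 0], [0, 0, -0.1743], 1], [[0, 0, 0], [0, 0, -0.1743], 1], [[0, 0, 0], [0, 0, -0.1743], 1], [[0, 0, 0], [0, 0, 0], 1]])

```text
t: 8.1
position: [0.4764, 0.2127, 0.4369]
orientation: [-0.0, -0.692, 0.722, -0.0]
wrist_force: [0.3, 0.1, 0.5]
opening: 0.0855
grip_force: 0.0
```

Request:
apply_moves(steps=[[[0.92, -0.02, 0.5], [0, 0, 0], 1], [[0.92, -0.02, 0.5], [0, 0, 0], 1], [[0.92, -0.02, 0.5], [0, 0, 0], 1], [[0.92, -0.02, 0.5], [0, 0, 0], 1], [[0.92, -0.02, 0.5], [0, 0, 0], 1], [[0.92, -0.02, 0.5], [0, 0, 0], 1], [[0.92, -0.02, 0.5], [0, 0, 0], 1], [[0, 0, 0], [0, 0, 0], 1], [[0, 0, 0], [0, 0, 0], 1]])

```text
t: 9.22
position: [0.4708, -0.1085, 0.2621]
orientation: [0.0, -0.692, 0.722, 0.0]
wrist_force: [0.2, 0.4, 0.0]
opening: 0.0856
grip_force: 0.0
```

```bash
python3 - <<'E'
from h import *
np.set_printoptions(precision=4,suppress=True)
s=telemetry.get_obs();print(s["position"],R.from_quat(np.roll(s["orientation"],-1)).as_matrix(),s["joint_positions"])
p=optics.get_image("wrist");save(p,"w3");pickle.dump((p["K"],p["pose"]),open("w3.pkl","wb"))
for t in ["carton_1","carton_1_centre"]:
    for m in optics.landmark_of(p,t): print(t,np.round(m["xy"]),round(m["score"],2),at_z(p,m["xy"],0.0425))
E
```

```text
[ 0.4708 -0.1085  0.2621] [[-0.0416 -0.9991  0.0002]
 [-0.9991  0.0416  0.0005]
 [-0.0006 -0.0002 -1.    ]] [-0.2269  0.1832 -0.209   1.1785  0.0006 -1.7561]
carton_1 [317. 134.] 0.76 [ 0.467  -0.1666  0.0425]
```

View pics/w3.png

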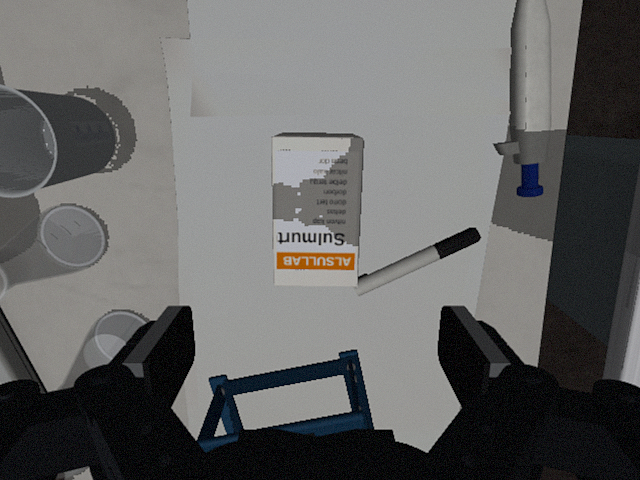

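```bash
python3 - <<'E'
from h import *
np.set_printoptions(precision=4,suppress=True)
K,P=pickle.load(open("w3.pkl","rb"));p=dict(K=K,pose=P)
X=np.array([at_z(p,u,.085) for u in [(272,138),(363,137),(358,285),(275,285)]]);print(X,X.mean(0))
print([at_z(p,u,.01) for u in [(362,290),(420,262),(478,236)]])
E
```

```text
[[ 0.4986 -0.1667  0.085 ]
 [ 0.4344 -0.1647  0.085 ]
 [ 0.4393 -0.0524  0.085 ]
 [ 0.5041 -0.055   0.085 ]] [ 0.4691 -0.1097  0.085 ]
[array([ 0.4286, -0.0153,  0.01  ]), array([ 0.3726, -0.0421,  0.01  ]), array([ 0.3187, -0.0659,  0.01  ])]
```

Request:
apply_moves(steps=[[[0.02, 0.04, 0.82], [0, 0, 0], 1], [[0, 0, 0.82], [0, 0, 0], 1], [[0, 0, 0.82], [0, 0, 0], 1], [[0, 0, 0.82], [0, 0, 0], 1], [[0, 0, 0.82], [0, 0, 0], 1], [[0, 0, 0], [0, 0, 0], 1], [[0, 0, 0], [0, 0, 0], 0], [[0, 0, 0], [0, 0, 0], 0], [[0, 0, 0], [0, 0, 0], 0], [[0, 0, 0], [0, 0, 0], 0], [[0, 0, 0], [0, 0, 0], 0], [[0, 0, 0], [0, 0, 0], 0]], newtons=40)

```text
t: 10.88
position: [0.4708, -0.1094, 0.0588]
orientation: [0.002, -0.693, 0.721, -0.002]
wrist_force: [0.1, 2.8, 6.5]
opening: 0.0658
grip_force: 45.5
```

```bash
cat >> h.py <<'E'
def Rt(s): return R.from_quat(np.roll(s["orientation"],-1)).as_matrix()
def bedtool():
    Rb,o=bedT(pickle.load(open("bed.pkl","rb")));return np.c_[Rb[:,0],-Rb[:,1],-Rb[:,2]]
def bedpt(b):
    Rb,o=bedT(pickle.load(open("bed.pkl","rb")));return Rb@np.array(b)+o
def tobed(X):
    Rb,o=bedT(pickle.load(open("bed.pkl","rb")));return Rb.T@(np.array(X)-o)
def plan(p0,R0,p1,R1,rate=.055):
    "turn units total then shift units total (in final frame), rows needed"
    rv=R.from_matrix(R0.T@R1).as_rotvec()/np.radians(60);d=R1.T@(np.array(p1)-p0)/.05
    n=int(np.ceil(np.linalg.norm(rv)*60/10.2));m=int(np.ceil(np.linalg.norm(d)*.05/.05))
    print("turn",n,"x",np.round(rv/max(n,1),4)," shift",m,"x",np.round(d/max(m,1),3))
E
python3 - <<'E'
from h import *
s=telemetry.get_obs();p=s["position"]+[0,0,.25]
plan(p,Rt(s),bedpt([.085,0,.043+.0163+.07]),bedtool());print(bedpt([.085,0,.1293]))
E
```

```text
turn 4 x [ 0.0122  0.1244 -0.0496]  shift 7 x [-0.9   -0.208 -0.09 ]
[0.49293589 0.18736557 0.17847708]
```

Request:
apply_moves(steps=[[[0, 0, -0.4], [0, 0, 0], 0], [[0, 0, -0.9], [0, 0, 0], 0], [[0, 0, -0.9], [0, 0, 0], 0], [[0, 0, -0.9], [0, 0, 0], 0], [[0, 0, -0.9], [0, 0, 0], 0], [[0, 0, -1], [0, 0, 0], 0], [[0, 0, 0], [0.0122, 0.1244, -0.0496], 0], [[0, 0, 0], [0.0122, 0.1244, -0.0496], 0], [[0, 0, 0], [0.0122, 0.1244, -0.0496], 0], [[0, 0, 0], [0.0122, 0.1244, -0.0496], 0], [[0, 0, 0], [0, 0, 0], 0]])

```text
t: 12.25
position: [0.4677, -0.1077, 0.3059]
orientation: [0.168, 0.741, -0.62, 0.195]
wrist_force: [-0.0, 0.0, -2.4]
opening: 0.0657
grip_force: 45.6
```

```bash
python3 - <<'E'
from h import *
s=telemetry.get_obs();print(s["position"],s["joint_positions"].round(2),s["opening"],s["wrist_force"])
plan(s["position"],Rt(s),bedpt([.085,0,.043+.0163+.07]),bedtool())
E
```

```text
[ 0.46765543 -0.10774458  0.30594755] [ 0.09  0.11 -0.29  1.13 -0.52 -1.67] 0.06568907468921163 [-0.01251565  0.00979862 -2.37800718]
turn 1 x [0.004  0.0027 0.0055]  shift 7 x [-0.891 -0.216 -0.094]
```

Request:
apply_moves(steps=[[[-0.891, -0.216, -0.094], [0.004, 0.003, 0.005], 0], [[-0.891, -0.216, -0.094], [0, 0, 0], 0], [[-0.891, -0.216, -0.094], [0, 0, 0], 0], [[-0.891, -0.216, -0.094], [0, 0, 0], 0], [[-0.891, -0.216, -0.094], [0, 0, 0], 0], [[-0.891, -0.216, -0.094], [0, 0, 0], 0], [[-0.891, -0.216, -0.094], [0, 0, 0], 0], [[0, 0, 0], [0, 0, 0], 0], [[0, 0, 0], [0, 0, 0], 0]])

```text
t: 13.38
position: [0.4954, 0.1852, 0.1793]
orientation: [0.167, 0.738, -0.623, 0.199]
wrist_force: [0.4, -0.6, -1.8]
opening: 0.0657
grip_force: 45.7
```

```bash
python3 - <<'E'
from h import *
s=telemetry.get_obs();print(s["position"],s["joint_positions"].round(2),s["opening"],s["wrist_force"],tobed(s["position"]))
plan(s["position"],Rt(s),bedpt([.085,0,.1293]),bedtool())
p=optics.get_image("wrist");save(p,"w4");q=optics.get_image("scene");save(q,"s4")
a=cv2.resize(cv2.imread("pics/w4.png"),(480,360));b=cv2.resize(cv2.imread("pics/s4.png")[230:430,140:340],(320,320))
c=np.zeros((360,800,3),np.uint8);c[:,:480]=a;c[:320,480:]=b;cv2.imwrite("pics/c4.png",c)
E
```

```text
[0.49538395 0.18515238 0.17925826] [ 0.62  0.46 -0.14  1.21 -0.47 -1.06] 0.06572150947433798 [ 0.38172173 -0.58495828 -1.83642494] [0.08764316 0.0020312  0.12867599]
turn 1 x [ 0.0003 -0.0014 -0.0041]  shift 1 x [-0.053  0.041 -0.012]
```

View pics/c4.png

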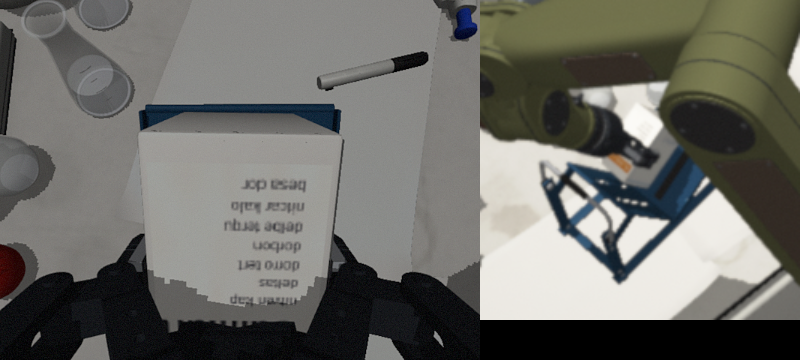

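Carton A hangs centred over the bed: its edges are at 140/342 and the rack's at 148/335 in the half-size view. I'll lower it now.

Request:
apply_moves(steps=[[[-0.05, 0.04, 0.4], [0, 0, 0], 0], [[0, 0, 0.4], [0, 0, 0], 0], [[0, 0, 0.3], [0, 0, 0], 0], [[0, 0, 0.18], [0, 0, 0], 0], [[0, 0, 0], [0, 0, 0], 0]])

```text
t: 14.1
position: [0.4979, 0.1549, 0.1226]
orientation: [0.167, 0.738, -0.623, 0.199]
wrist_force: [-1.1, -0.2, -1.4]
opening: 0.0658
grip_force: 45.8
```

Request:
apply_moves(steps=[[[0, 0, 0.04], [0, 0, 0], 0], [[0, 0, 0.04], [0, 0, 0], 0], [[0, 0, 0], [0, 0, 0], 0]])

```text
t: 14.48
position: [0.4988, 0.1543, 0.1192]
orientation: [0.166, 0.738, -0.622, 0.2]
wrist_force: [-0.2, 0.5, -1.3]
opening: 0.0657
grip_force: 45.9
```

Request:
apply_moves(steps=[[[0, 0, 0.04], [0, 0, 0], 0], [[0, 0, 0.04], [0, 0, 0], 0], [[0, 0, 0], [0, 0, 0], 0]])

```text
t: 14.85
position: [0.4988, 0.1542, 0.1187]
orientation: [0.165, 0.739, -0.622, 0.199]
wrist_force: [-8.4, 11.0, 20.2]
opening: 0.0658
grip_force: 48.5
```

```bash
python3 - <<'E'
from h import *
s=telemetry.get_obs();print(tobed(s["position"]),s["wrist_force"])
E
```

```text
[0.08429333 0.00010117 0.0606284 ] [-8.40690765 11.00959888 20.16658915]
```

Request:
apply_moves(steps=[[[0, 0, -0.06], [0, 0, 0], 0], [[-0.2, 0, 0], [0, 0, 0], 0], [[-0.2, 0, 0], [0, 0, 0], 0], [[0, 0, 0], [0, 0, 0], 0]])

```text
t: 15.35
position: [0.4966, 0.1714, 0.1084]
orientation: [0.166, 0.738, -0.622, 0.2]
wrist_force: [-0.8, 1.8, 6.5]
opening: 0.0654
grip_force: 46.3
```

Request:
apply_moves(steps=[[[-0.04, 0, 0], [0, 0, 0], 0], [[-0.04, 0, 0], [0, 0, 0], 0], [[-0.04, 0, 0], [0, 0, 0], 0], [[0, 0, 0], [0, 0, 0], 0]])

```text
t: 15.85
position: [0.496, 0.1757, 0.106]
orientation: [0.166, 0.738, -0.622, 0.201]
wrist_force: [0.1, 0.2, 8.5]
opening: 0.0656
grip_force: 46.4
```

```bash
python3 - <<'E'
from h import *
s=telemetry.get_obs();print(tobed(s["position"]),bedtool().T@s["wrist_force"])
E
```

```text
[0.05918219 0.00101361 0.06049161] [ 4.13405248 -0.15499712 -7.4478114 ]
```

Request:
apply_moves(steps=[[[-0.03, 0, 0], [0, 0, 0], 0], [[-0.03, 0, 0], [0, 0, 0], 0], [[0, 0, 0], [0, 0, 0], 0]])

```text
t: 16.23
position: [0.496, 0.1761, 0.1059]
orientation: [0.168, 0.738, -0.622, 0.203]
wrist_force: [1.9, -6.1, 14.6]
opening: 0.0651
grip_force: 46.2
```

```bash
python3 - <<'E'
from h import *
s=telemetry.get_obs();print(tobed(s["position"]),bedtool().T@s["wrist_force"])
E
```

```text
[0.05880099 0.00105172 0.06058689] [12.78637661 -0.80542504 -9.45091573]
```

Request:
apply_moves(steps=[[[0.04, 0, 0], [0, 0, 0], 0], [[0, 0, 0], [0, 0, 0], 1], [[0, 0, 0], [0, 0, 0], 1], [[0, 0, 0], [0, 0, 0], 1], [[0, 0, 0], [0, 0, 0], 1], [[0, 0, 0], [0, 0, 0], 1]])

```text
t: 16.98
position: [0.4945, 0.1764, 0.1044]
orientation: [0.167, 0.738, -0.622, 0.199]
wrist_force: [-0.4, -0.1, -0.3]
opening: 0.0855
grip_force: 0.0
```

Request:
apply_moves(steps=[[[0.1, 0, -0.4], [0, 0, 0], 1], [[0.2, 0, -0.8], [0, 0, 0], 1], [[0.2, 0, -1], [0, 0, 0], 1], [[0.2, 0, -1], [0, 0, 0], 1], [[0.5, 0, -0.8], [0, 0, 0], 1], [[0.9, 0, -0.5], [0, 0, 0], 1], [[0, 0, 0], [0, 0, 0], 1], [[0, 0, 0], [0, 0, 0], 1]])

```text
t: 17.98
position: [0.4903, 0.1982, 0.3513]
orientation: [0.167, 0.738, -0.623, 0.199]
wrist_force: [-0.6, -1.0, -0.2]
opening: 0.0855
grip_force: 0.0
```

```bash
python3 - <<'E'
from h import *
np.set_printoptions(precision=4,suppress=True)
s=telemetry.get_obs();print(s["position"],tobed(s["position"]),s["joint_positions"])
p=optics.get_image("wrist");save(p,"w5");pickle.dump((p["K"],p["pose"]),open("w5.pkl","wb"))
im=cv2.imread("pics/w5.png")
for x in(.0005,.1155):
  for y in(-.033,.033):
    u=proj(p,bedpt([x,y,.085]));print(u);cv2.circle(im,tuple(int(a) for a in u),4,(0,0,255),1)
cv2.imwrite("pics/w5o.png",im)
E
```

```text
[0.4903 0.1982 0.3513] [ 0.1618 -0.0008  0.2845] [ 0.6419  0.398   0.2113  1.6403 -0.4637 -1.0374]
[351.3807 384.5124]
[278.474  384.6555]
[354.3057 264.6993]
[274.6225 264.8839]
```

View pics/w5o.png

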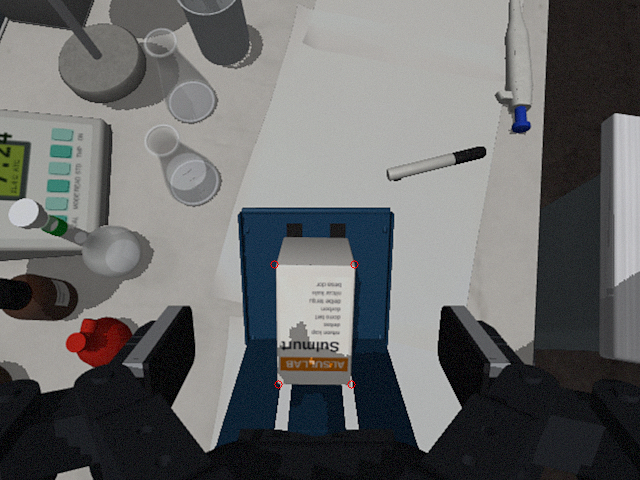

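Carton A is seated: its top-face corners (276,265)-(354,384) fall on the predicted circles, so it is back and centred. Next is carton B.

```bash
python3 - <<'E'
from h import *
s=telemetry.get_obs();a=np.radians(72);y=np.array([np.cos(a),np.sin(a),0]);z=np.array([0,0,-1.]);x=np.cross(y,z)
plan(s["position"],Rt(s),[.50,-.33,.30],np.c_[x,y,z])
E
```

```text
turn 12 x [-0.0429 -0.0258  0.1591]  shift 11 x [-0.314 -0.908  0.092]
```

Request:
apply_moves(steps=[[[0, 0, 0], [-0.0429, -0.0258, 0.1591], 1], [[0, 0, 0], [-0.0429, -0.0258, 0.1591], 1], [[0, 0, 0], [-0.0429, -0.0258, 0.1591], 1], [[0, 0, 0], [-0.0429, -0.0258, 0.1591], 1], [[0, 0, 0], [-0.0429, -0.0258, 0.1591], 1], [[0, 0, 0], [-0.0429, -0.0258, 0.1591], 1], [[0, 0, 0], [-0.0429, -0.0258, 0.1591], 1], [[0, 0, 0], [-0.0429, -0.0258, 0.1591], 1], [[0, 0, 0], [-0.0429, -0.0258, 0.1591], 1], [[0, 0, 0], [-0.0429, -0.0258, 0.1591], 1], [[0, 0, 0], [-0.0429, -0.0258, 0.1591], 1], [[0, 0, 0], [-0.0429, -0.0258, 0.1591], 1]])

```text
t: 19.52
position: [0.4898, 0.1981, 0.3498]
orientation: [-0.001, 0.159, 0.987, 0.0]
wrist_force: [0.0, -0.5, -0.0]
opening: 0.0855
grip_force: 0.0
```

Request:
apply_moves(steps=[[[-0.314, -0.908, 0.092], [0, 0, 0], 1], [[-0.314, -0.908, 0.092], [0, 0, 0], 1], [[-0.314, -0.908, 0.092], [0, 0, 0], 1], [[-0.314, -0.908, 0.092], [0, 0, 0], 1], [[-0.314, -0.908, 0.092], [0, 0, 0], 1], [[-0.314, -0.908, 0.092], [0, 0, 0], 1], [[-0.314, -0.908, 0.092], [0, 0, 0], 1], [[-0.314, -0.908, 0.092], [0, 0, 0], 1], [[-0.314, -0.908, 0.092], [0, 0, 0], 1], [[-0.314, -0.908, 0.092], [0, 0, 0], 1], [[-0.314, -0.908, 0.092], [0, 0, 0], 1], [[0, 0, 0], [0, 0, 0], 1]])

```text
t: 21.02
position: [0.4997, -0.3325, 0.2975]
orientation: [-0.002, 0.158, 0.987, 0.001]
wrist_force: [-0.2, 1.9, 0.1]
opening: 0.0852
grip_force: 0.0
```

```bash
python3 - <<'E'
from h import *
np.set_printoptions(precision=4,suppress=True)
telemetry.get_obs()
p=optics.get_image("wrist");s=telemetry.get_obs();print(s["position"],Rt(s),s["joint_positions"]);save(p,"w6");pickle.dump((p["K"],p["pose"]),open("w6.pkl","wb"))
for t in ["carton_1","carton_1_centre"]:
    for m in optics.landmark_of(p,t): print(t,np.round(m["xy"]),round(m["score"],2),at_z(p,m["xy"],0.0425))
E
```

```text
[ 0.4998 -0.3308  0.2982] [[-0.9505  0.3107 -0.0029]
 [ 0.3107  0.9505  0.0034]
 [ 0.0038  0.0023 -1.    ]] [-0.5853  0.3816  0.1642  1.3576  0.0012 -0.2693]
carton_1 [312. 280.] 0.86 [ 0.5744 -0.3612  0.0425]
```

View pics/w6.png

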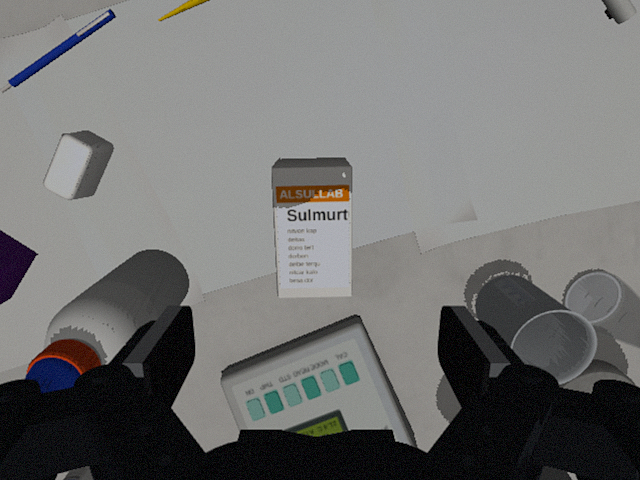

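```bash
python3 - <<'E'
from h import *
np.set_printoptions(precision=4,suppress=True)
im=cv2.imread("pics/w6.png")
for x in(285,340): print(x,im[150:210:2,x].tolist())
K,P=pickle.load(open("w6.pkl","rb"));p=dict(K=K,pose=P)
for top in (160,170):
  X=np.array([at_z(p,u,.085) for u in [(272,top),(352,top),(352,297),(277,297)]]);print(X,X.mean(0),np.linalg.norm(X[0]-X[3]),np.linalg.norm(X[2]-X[3]),np.linalg.norm(X[0]-X[1]))
E
```

```text
285 [[152, 152, 152], [154, 156, 153], [152, 154, 151], [158, 156, 154], [114, 115, 112], [60, 60, 61], [56, 60, 58], [56, 65, 66], [67, 67, 66], [96, 98, 100], [106, 108, 111], [104, 108, 106], [101, 105, 105], [102, 104, 105], [103, 105, 106], [101, 103, 106], [100, 103, 100], [103, 103, 106], [48, 71, 99], [0, 49, 92], [22, 58, 98], [77, 89, 106], [96, 104, 110], [90, 98, 108], [25, 55, 100], [0, 52, 95], [45, 71, 102], [108, 110, 108], [101, 103, 107], [173, 168, 167]]
340 [[155, 155, 153], [153, 150, 150], [149, 150, 149], [163, 164, 160], [53, 51, 51], [56, 61, 65], [66, 67, 68], [67, 70, 74], [86, 89, 89], [108, 108, 111], [99, 105, 104], [101, 107, 104], [100, 101, 103], [98, 103, 106], [103, 108, 104], [103, 105, 106], [106, 107, 104], [76, 88, 97], [0, 48, 95], [0, 36, 88], [173, 177, 180], [172, 175, 172], [123, 150, 174], [135, 160, 176], [0, 84, 164], [0, 85, 166], [171, 170, 171], [178, 171, 167], [180, 174, 174], [181, 172, 170]]
[[ 0.4508 -0.3532  0.085 ]
 [ 0.4708 -0.2923  0.085 ]
 [ 0.5848 -0.3267  0.085 ]
 [ 0.5642 -0.3894  0.085 ]] [ 0.5177 -0.3404  0.085 ] 0.11907708234877895 0.06606110453174871 0.06412720316418273
[[ 0.4583 -0.3559  0.085 ]
 [ 0.4784 -0.2946  0.085 ]
 [ 0.5848 -0.3267  0.085 ]
 [ 0.5642 -0.3894  0.085 ]] [ 0.5214 -0.3417  0.085 ] 0.11111746082455443 0.06606110453174871 0.06455093690852041
```

Request:
apply_moves(steps=[[[-0.258, -0.072, 0], [0, 0, 0], 1], [[0, 0, 0.96], [0, 0, 0], 1], [[0, 0, 0.96], [0, 0, 0], 1], [[0, 0, 0.96], [0, 0, 0], 1], [[0, 0, 0.96], [0, 0, 0], 1], [[0, 0, 0.94], [0, 0, 0], 1], [[0, 0, 0], [0, 0, 0], 1], [[0, 0, 0], [0, 0, 0], 0], [[0, 0, 0], [0, 0, 0], 0], [[0, 0, 0], [0, 0, 0], 0], [[0, 0, 0], [0, 0, 0], 0], [[0, 0, 0], [0, 0, 0], 0]], newtons=40)

```text
t: 22.68
position: [0.5136, -0.3382, 0.0644]
orientation: [0.003, 0.156, 0.988, -0.0]
wrist_force: [0.2, 1.8, 6.6]
opening: 0.0657
grip_force: 46.5
```

Request:
apply_moves(steps=[[[0, 0, 0], [0, 0, 0], 0], [[0, 0, -0.4], [0, 0, 0], 0], [[0, 0, -0.9], [0, 0, 0], 0], [[0, 0, -1], [0, 0, 0], 0], [[0, 0, -1], [0, 0, 0], 0], [[0, 0, -1], [0, 0, 0], 0], [[0, 0, -1], [0, 0, 0], 0], [[0, 0, -1], [0, 0, 0], 0], [[0, 0, 0], [0, 0, 0], 0]])

```text
t: 23.8
position: [0.5128, -0.3386, 0.382]
orientation: [0.005, 0.156, 0.988, -0.002]
wrist_force: [-0.3, -0.4, -2.3]
opening: 0.0654
grip_force: 45.8
```

```bash
python3 - <<'E'
from h import *
s=telemetry.get_obs();print(s["position"],s["joint_positions"].round(2))
plan(s["position"],Rt(s),bedpt([.095,0,.0610+.085+.045]),bedtool(),);print(bedpt([.095,0,.191]))
E
```

```text
[ 0.51282453 -0.33859591  0.38203968] [-0.58  0.41  0.42  1.57  0.   -0.27]
turn 12 x [ 0.0419  0.0261 -0.1596]  shift 12 x [-0.906 -0.118 -0.244]
[0.4891217  0.20922505 0.23691085]
```

Request:
apply_moves(steps=[[[0, 0, 0], [0.0419, 0.0261, -0.1596], 0], [[0, 0, 0], [0.0419, 0.0261, -0.1596], 0], [[0, 0, 0], [0.0419, 0.0261, -0.1596], 0], [[0, 0, 0], [0.0419, 0.0261, -0.1596], 0], [[0, 0, 0], [0.0419, 0.0261, -0.1596], 0], [[0, 0, 0], [0.0419, 0.0261, -0.1596], 0], [[0, 0, 0], [0.0419, 0.0261, -0.1596], 0], [[0, 0, 0], [0.0419, 0.0261, -0.1596], 0], [[0, 0, 0], [0.0419, 0.0261, -0.1596], 0], [[0, 0, 0], [0.0419, 0.0261, -0.1596], 0], [[0, 0, 0], [0.0419, 0.0261, -0.1596], 0], [[0, 0, 0], [0.0419, 0.0261, -0.1596], 0]])

```text
t: 25.3
position: [0.5106, -0.3368, 0.3745]
orientation: [0.168, 0.743, -0.619, 0.192]
wrist_force: [-0.0, 0.3, -2.2]
opening: 0.0657
grip_force: 45.5
```

Request:
apply_moves(steps=[[[-0.8, -0.118, -0.5], [0, 0, 0], 0], [[-0.9, -0.118, -0.4], [0, 0, 0], 0], [[-0.9, -0.118, -0.4], [0, 0, 0], 0], [[-0.9, -0.118, -0.3], [0, 0, 0], 0], [[-0.9, -0.118, -0.3], [0, 0, 0], 0], [[-0.9, -0.118, -0.3], [0, 0, 0], 0], [[-0.9, -0.118, -0.3], [0, 0, 0], 0], [[-0.9, -0.118, -0.3], [0, 0, 0], 0], [[-0.9, -0.118, -0.3], [0, 0, 0], 0], [[-0.9, -0.118, -0.2], [0, 0, 0], 0], [[-0.8, -0.118, -0.2], [0, 0, 0], 0], [[0, 0, 0], [0, 0, 0], 0]])

```text
t: 26.8
position: [0.4868, 0.1761, 0.2855]
orientation: [0.169, 0.742, -0.62, 0.193]
wrist_force: [-0.3, -1.3, -2.8]
opening: 0.0654
grip_force: 46.2
```

```bash
python3 - <<'E'
from h import *
s=telemetry.get_obs();print(s["position"],s["joint_positions"].round(2),tobed(s["position"]),s["opening"])
plan(s["position"],Rt(s),bedpt([.085,0,.171]),bedtool())
E
```

```text
[0.48676724 0.17608564 0.2854638 ] [ 0.61  0.38  0.02  1.45 -0.46 -1.08] [ 0.1471984  -0.00801573  0.21692735] 0.065375925508362
turn 1 x [0.0076 0.0053 0.008 ]  shift 2 x [-0.622 -0.08   0.459]
```

Request:
apply_moves(steps=[[[-0.6, -0.08, 0.4], [0.008, 0.005, 0.008], 0], [[-0.64, -0.08, 0.5], [0, 0, 0], 0], [[0, 0, 0], [0, 0, 0], 0], [[0, 0, 0], [0, 0, 0], 0]])

```text
t: 27.3
position: [0.4901, 0.205, 0.2196]
orientation: [0.165, 0.738, -0.623, 0.199]
wrist_force: [-0.2, 0.0, -1.8]
opening: 0.0659
grip_force: 46.1
```

```bash
python3 - <<'E'
from h import *
s=telemetry.get_obs();print(s["position"],tobed(s["position"]),s["wrist_force"])
plan(s["position"],Rt(s),bedpt([.085,0.001,.156]),bedtool())
p=optics.get_image("wrist");save(p,"w7");q=optics.get_image("scene");save(q,"s7")
a=cv2.resize(cv2.imread("pics/w7.png"),(480,360));b=cv2.resize(cv2.imread("pics/s7.png")[230:430,140:340],(320,320))
c=np.zeros((360,800,3),np.uint8);c[:,:480]=a;c[:320,480:]=b;cv2.imwrite("pics/c7.png",c)
E
```

```text
[0.49012274 0.20499955 0.21955228] [0.09007466 0.00025982 0.1737997 ] [-0.15439766  0.0385646  -1.76000316]
turn 1 x [-0.0019 -0.0004 -0.0053]  shift 1 x [-0.101 -0.015  0.356]
```

View pics/c7.png

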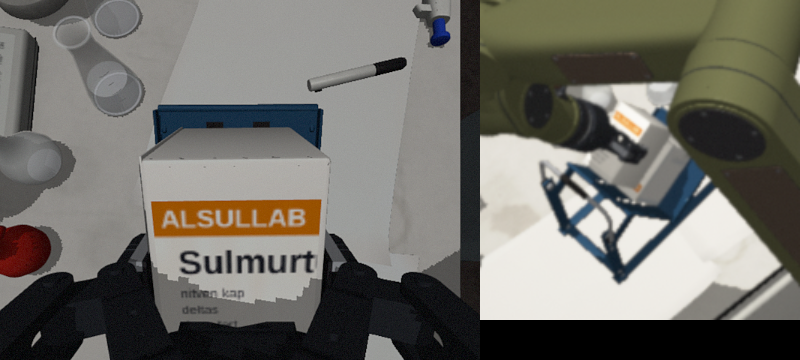

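Request:
apply_moves(steps=[[[-0.1, -0.02, 0.2], [0, 0, 0], 0], [[0, 0, 0.15], [0, 0, 0], 0], [[0, 0, 0], [0, 0, 0], 0], [[0, 0, 0.03], [0, 0, 0], 0], [[0, 0, 0], [0, 0, 0], 0]])

```text
t: 28.02
position: [0.4921, 0.2013, 0.1996]
orientation: [0.165, 0.738, -0.623, 0.199]
wrist_force: [-0.4, 0.1, -2.1]
opening: 0.0659
grip_force: 46.3
```

Request:
apply_moves(steps=[[[0, 0, 0.04], [0, 0, 0], 0], [[0, 0, 0], [0, 0, 0], 0]])

```text
t: 28.28
position: [0.4922, 0.2002, 0.1978]
orientation: [0.165, 0.738, -0.623, 0.199]
wrist_force: [-0.1, -0.4, -2.3]
opening: 0.0655
grip_force: 46.3
```

```bash
python3 - <<'E'
from h import *
s=telemetry.get_obs();print(tobed(s["position"]),bedtool().T@s["wrist_force"])
E
```

```text
[0.08355811 0.00145406 0.1524338 ] [-0.84122336  0.18435325  2.19422026]
```

Request:
apply_moves(steps=[[[0, 0, 0.03], [0, 0, 0], 0], [[0, 0, 0.03], [0, 0, 0], 0], [[0, 0, 0], [0, 0, 0], 0]])

```text
t: 28.65
position: [0.4924, 0.1995, 0.1967]
orientation: [0.164, 0.738, -0.623, 0.199]
wrist_force: [-2.2, 2.5, 6.8]
opening: 0.0655
grip_force: 47.3
```

```bash
python3 - <<'E'
from h import *
s=telemetry.get_obs();print(tobed(s["position"]),bedtool().T@s["wrist_force"])
E
```

```text
[0.08371021 0.00159985 0.15109453] [ 0.96764254  1.71074815 -7.26985395]
```

Request:
apply_moves(steps=[[[0, 0, -0.03], [0, 0, 0], 0], [[-0.2, 0, 0], [0, 0, 0], 0], [[-0.12, 0, 0], [0, 0, 0], 0], [[-0.04, 0, 0], [0, 0, 0], 0], [[0, 0, 0], [0, 0, 0], 0]])

```text
t: 29.28
position: [0.4905, 0.2125, 0.1895]
orientation: [0.167, 0.737, -0.623, 0.202]
wrist_force: [1.9, -8.4, 9.4]
opening: 0.0656
grip_force: 46.8
```

```bash
python3 - <<'E'
from h import *
s=telemetry.get_obs();print(tobed(s["position"]),bedtool().T@s["wrist_force"])
E
```

```text
[0.06875825 0.00194649 0.15145129] [12.15417801 -0.47158062 -3.86181142]
```

Request:
apply_moves(steps=[[[-0.04, 0, 0], [0, 0, 0], 0], [[0, 0, 0], [0, 0, 0], 0]])

```text
t: 29.52
position: [0.4904, 0.2125, 0.1896]
orientation: [0.167, 0.737, -0.623, 0.204]
wrist_force: [1.5, -12.0, 14.7]
opening: 0.0656
grip_force: 47.0
```

```bash
python3 - <<'E'
from h import *
s=telemetry.get_obs();print(tobed(s["position"]),bedtool().T@s["wrist_force"])
E
```

```text
[0.06876615 0.00185704 0.15154436] [17.83589732  0.55918269 -6.64060974]
```

Firm contact with the backstop, so I'll release and retreat.

Request:
apply_moves(steps=[[[0.06, 0, 0], [0, 0, 0], 0], [[0, 0, 0], [0, 0, 0], 1], [[0, 0, 0], [0, 0, 0], 1], [[0, 0, 0], [0, 0, 0], 1], [[0, 0, 0], [0, 0, 0], 1], [[0, 0, 0], [0, 0, 0], 1]])

```text
t: 30.28
position: [0.4898, 0.2142, 0.1879]
orientation: [0.165, 0.738, -0.623, 0.199]
wrist_force: [-0.1, 0.7, 1.1]
opening: 0.0855
grip_force: 0.0
```

Request:
apply_moves(steps=[[[0.1, 0, -0.4], [0, 0, 0], 1], [[0.2, 0, -0.8], [0, 0, 0], 1], [[0.4, 0, -0.9], [0, 0, 0], 1], [[0.5, 0, -0.9], [0, 0, 0], 1], [[0.5, 0, -0.8], [0, 0, 0], 1], [[0, 0, 0], [0, 0, 0], 1], [[0, 0, 0], [0, 0, 0], 1]])

```text
t: 31.15
position: [0.4854, 0.235, 0.3946]
orientation: [0.165, 0.738, -0.623, 0.199]
wrist_force: [0.2, 0.2, -0.5]
opening: 0.0856
grip_force: 0.0
```

```bash
python3 - <<'E'
from h import *
np.set_printoptions(precision=4,suppress=True)
telemetry.get_obs()
p=optics.get_image("wrist");s=telemetry.get_obs();print(s["position"],tobed(s["position"]),s["joint_positions"])
save(p,"w8");pickle.dump((p["K"],p["pose"]),open("w8.pkl","wb"))
im=cv2.imread("pics/w8.png")
for x in(.0005,.1155):
  for y in(-.033,.033):
   for z in (.17,.085):
    u=proj(p,bedpt([x,y+.0015,z+.001]));cv2.circle(im,tuple(int(a) for a in u),4,(0,0,255) if z>.1 else (0,200,0),1)
for m in optics.landmark_of(p,"bar_mid"): print("bar",m["xy"],m["score"])
print(proj(p,bedpt([-.0101,0,.2268])))
cv2.imwrite("pics/w8o.png",im)
E
```

```text
[0.4852 0.2349 0.394 ] [0.1511 0.0005 0.34  ] [ 0.6957  0.4425  0.3905  1.7987 -0.4486 -0.9796]
[317.4614 458.8716]
```

View pics/w8o.png

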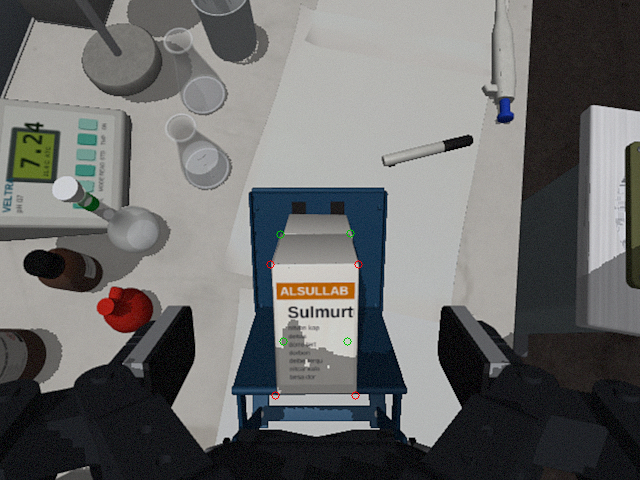

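Both cartons sit squarely stacked: the upper face (272,263)-(357,394) matches the predicted circles, and the lower one is also in line. The keeper comes next.

```bash
python3 - <<'E'
from h import *
np.set_printoptions(precision=4,suppress=True)
K,P=pickle.load(open("w2.pkl","rb"));p=dict(K=K,pose=P)
z=bedpt([-.0101,0,.2268])[2];print(z)
for u in [(307,80),(309.5,78.5)]: print(tobed(at_z(p,u,z)))
q=optics.get_image("top");m=optics.landmark_of(q,"bar_mid");print(m)
for k in m: 
    X=tri([(q,k["xy"]),(p,(309.5,78.5))]);print(X,tobed(X))
s=telemetry.get_obs()
f=np.radians(15);B=bedtool();R1=B@R.from_euler('y',f).as_matrix();Rb=bedT(pickle.load(open("bed.pkl","rb")))[0]
print("tz bed",Rb.T@R1[:,2])
tz=np.array([np.sin(f),0,-np.cos(f)])
plan(s["position"],Rt(s),bedpt(np.array([-.009,0,.2268])-.045*tz),R1)
E
```

```text
0.2153645615783107
[-0.0071 -0.0027  0.2251]
[-0.0077 -0.0006  0.2254]
[{'xy': [298.3, 197.4], 'score': 0.38}]
[0.457  0.0463 1.1814] [ 0.7015 -0.0597  0.9314]
tz bed [ 0.2588 -0.     -0.9659]
turn 2 x [ 0.0002  0.1246 -0.0018]  shift 4 x [-0.92   0.002  0.113]
```

Request:
apply_moves(steps=[[[0, 0, 0], [0, 0.1246, 0], 0], [[0, 0, 0], [0, 0.1246, 0], 0], [[0, 0, 0], [0, 0, 0], 0], [[0, 0, 0], [0, 0, 0], 0], [[0, 0, 0], [0, 0, 0], 0], [[0, 0, 0], [0, 0, 0], 0], [[-0.92, 0, 0.11], [0, 0, 0], 0], [[-0.92, 0, 0.11], [0, 0, 0], 0], [[-0.92, 0, 0.11], [0, 0, 0], 0], [[-0.92, 0, 0.11], [0, 0, 0], 0], [[0, 0, 0], [0, 0, 0], 0], [[0, 0, 0], [0, 0, 0], 0]])

```text
t: 32.85
position: [0.467, 0.3476, 0.2508]
orientation: [0.244, 0.706, -0.597, 0.294]
wrist_force: [0.1, -0.2, -0.4]
opening: -0.0001
grip_force: 0.0
```

```bash
cat > k.py <<'E'
from h import *
np.set_printoptions(precision=4,suppress=True)
s=telemetry.get_obs();Rb=bedT(pickle.load(open("bed.pkl","rb")))[0];tz=Rb.T@Rt(s)[:,2]
t=tobed(s["position"])+.019*tz
print("tip bed",t,"tz",tz,"F bed",Rb.T@s["wrist_force"],"op",s["opening"],s["joint_positions"])
F=Rt(s)
for q in(0,.15,.3,.45,.6,.75,.9,.95):
    b=np.array([-.045+.06*np.cos(.95-q),0,.178+.06*np.sin(.95-q)])-.006*tz
    print(q,"tool shift to there (units)",((Rb@(b-t))@F/.05).round(3))
E
python3 k.py
```

```text
tip bed [-0.0145  0.002   0.2547] tz [ 0.2575  0.0014 -0.9663] F bed [ 0.0416  0.093  -0.4554] op -8.288056946020384e-05 [ 0.9135  0.7501  0.4179  1.8299 -0.5493 -0.6535]
0 tool shift to there (units) [-0.059  0.042  0.442]
0.15 tool shift to there (units) [0.045 0.042 0.589]
0.3 tool shift to there (units) [0.125 0.041 0.75 ]
0.45 tool shift to there (units) [0.181 0.041 0.921]
0.6 tool shift to there (units) [0.21  0.041 1.098]
0.75 tool shift to there (units) [0.213 0.042 1.278]
0.9 tool shift to there (units) [0.189 0.042 1.456]
0.95 tool shift to there (units) [0.175 0.042 1.515]
```

Request:
apply_moves(steps=[[[0, 0.04, 0.2], [0, 0, 0], 0], [[0, 0, 0.16], [0, 0, 0], 0], [[0, 0, 0.05], [0, 0, 0], 0], [[0, 0, 0.05], [0, 0, 0], 0], [[0, 0, 0], [0, 0, 0], 0]])

```text
t: 33.48
position: [0.4676, 0.3316, 0.2336]
orientation: [0.245, 0.706, -0.597, 0.293]
wrist_force: [0.4, -0.5, -0.1]
opening: 0.0
grip_force: 0.0
```

```bash
python3 k.py
```

```text
tip bed [-0.0094 -0.0001  0.2319] tz [ 0.2574  0.0011 -0.9663] F bed [ 0.4247  0.2787 -0.3809] op 2.0403427622042354e-05 [ 0.8986  0.7314  0.3369  1.7601 -0.5572 -0.6682]
0 tool shift to there (units) [-0.041 -0.002 -0.024]
0.15 tool shift to there (units) [ 0.063 -0.002  0.122]
0.3 tool shift to there (units) [ 0.144 -0.002  0.283]
0.45 tool shift to there (units) [ 0.199 -0.002  0.454]
0.6 tool shift to there (units) [ 0.229 -0.002  0.632]
0.75 tool shift to there (units) [ 0.232 -0.002  0.811]
0.9 tool shift to there (units) [ 0.207 -0.002  0.99 ]
0.95 tool shift to there (units) [ 0.193 -0.002  1.048]
```

Request:
apply_moves(steps=[[[0, 0, 0.04], [0, 0, 0], 0], [[0.02, 0, 0.04], [0, 0, 0], 0], [[0, 0, 0], [0, 0, 0], 0]])

```text
t: 33.85
position: [0.4682, 0.3286, 0.2329]
orientation: [0.244, 0.706, -0.596, 0.294]
wrist_force: [-1.5, 2.5, 6.8]
opening: 0.0001
grip_force: 3.5
```

Request:
apply_moves(steps=[[[0.02, 0, 0.04], [0, 0, 0], 0], [[0.02, 0, 0.04], [0, 0, 0], 0], [[0, 0, 0], [0, 0, 0], 0]])

```text
t: 34.22
position: [0.469, 0.3241, 0.2321]
orientation: [0.244, 0.706, -0.596, 0.294]
wrist_force: [-2.0, 1.6, 8.6]
opening: -0.0003
grip_force: 4.1
```

```bash
python3 k.py|head -4; python3 - <<'E'
from h import *
p=optics.get_image("wrist");save(p,"w9");q=optics.get_image("scene");save(q,"s9")
a=cv2.resize(cv2.imread("pics/w9.png"),(320,240));b=cv2.resize(cv2.imread("pics/s9.png")[280:400,150:270],(480,480),interpolation=cv2.INTER_CUBIC)
c=np.zeros((480,800,3),np.uint8);c[:240,:320]=a;c[:,320:]=b;cv2.imwrite("pics/c9.png",c)
E
```

```text
tip bed [-0.0035  0.      0.2267] tz [ 0.2583  0.0035 -0.9661] F bed [ 2.6533 -1.697   8.3925] op -0.00033859193338866184 [ 0.8911  0.7207  0.3116  1.7407 -0.5638 -0.6765]
0 tool shift to there (units) [-0.127  0.001 -0.155]
0.15 tool shift to there (units) [-0.024  0.001 -0.008]
0.3 tool shift to there (units) [0.057 0.001 0.153]
```

View pics/c9.png

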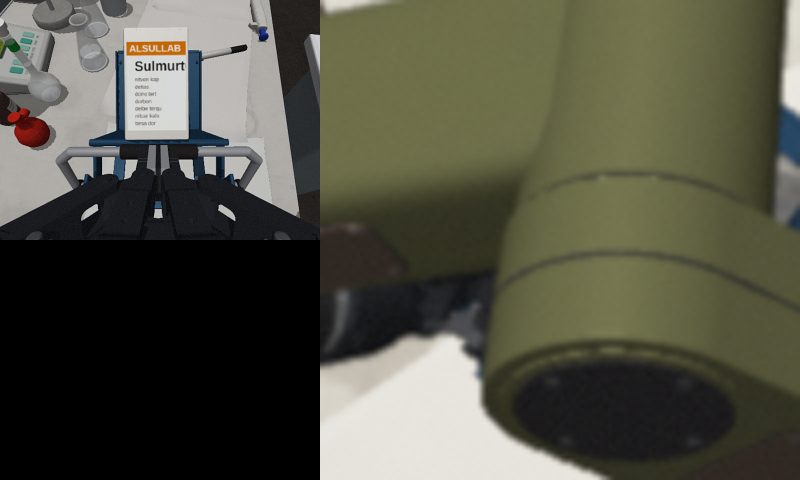

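The wrist view shows the fingertips on the middle of the sleeve (sleeve 120-198, tips at 159) and the bar level. I'll follow the arc down.

Request:
apply_moves(steps=[[[0.03, 0, 0.08], [0, 0, 0], 0], [[0.035, 0, 0.08], [0, 0, 0], 0], [[0.03, 0, 0.085], [0, 0, 0], 0], [[0.025, 0, 0.085], [0, 0, 0], 0], [[0, 0, 0], [0, 0, 0], 0]])

```text
t: 34.95
position: [0.472, 0.3082, 0.2239]
orientation: [0.244, 0.706, -0.596, 0.294]
wrist_force: [0.2, 0.7, 5.4]
opening: -0.0001
grip_force: 2.0
```

```bash
python3 k.py
```

```text
tip bed [0.0064 0.0002 0.2116] tz [ 0.2583  0.003  -0.9661] F bed [2.1389 0.3523 4.9849] op -0.00010582995521967894 [ 0.8728  0.7035  0.2576  1.6944 -0.5734 -0.6942]
0 tool shift to there (units) [-0.241  0.004 -0.498]
0.15 tool shift to there (units) [-0.137  0.004 -0.351]
0.3 tool shift to there (units) [-0.057  0.004 -0.191]
0.45 tool shift to there (units) [-0.001  0.004 -0.019]
0.6 tool shift to there (units) [0.028 0.004 0.158]
0.75 tool shift to there (units) [0.031 0.005 0.338]
0.9 tool shift to there (units) [0.006 0.006 0.516]
0.95 tool shift to there (units) [-0.008  0.006  0.574]
```

Request:
apply_moves(steps=[[[0.015, 0, 0.09], [0, 0, 0], 0], [[0.01, 0, 0.09], [0, 0, 0], 0], [[0, 0, 0.09], [0, 0, 0], 0], [[0, 0, 0.09], [0, 0, 0], 0], [[-0.01, 0, 0.08], [0, 0, 0], 0], [[0, 0, 0], [0, 0, 0], 0]])

```text
t: 35.7
position: [0.4746, 0.2926, 0.2079]
orientation: [0.244, 0.706, -0.596, 0.294]
wrist_force: [0.1, 0.7, 3.0]
opening: 0.0001
grip_force: 1.0
```

```bash
python3 k.py
```

```text
tip bed [0.0121 0.0001 0.1899] tz [ 0.2578  0.002  -0.9662] F bed [0.8821 0.1845 2.9294] op 6.740977292989387e-05 [ 0.8543  0.6927  0.1951  1.6328 -0.5822 -0.7128]
0 tool shift to there (units) [-0.238  0.001 -0.948]
0.15 tool shift to there (units) [-0.135  0.001 -0.801]
0.3 tool shift to there (units) [-0.054  0.001 -0.641]
0.45 tool shift to there (units) [ 0.001  0.001 -0.47 ]
0.6 tool shift to there (units) [ 0.031  0.001 -0.292]
0.75 tool shift to there (units) [ 0.033  0.002 -0.112]
0.9 tool shift to there (units) [0.009 0.002 0.066]
0.95 tool shift to there (units) [-0.005  0.002  0.124]
```

Request:
apply_moves(steps=[[[0, 0, 0.04], [0, 0, 0], 0], [[0, 0, 0.03], [0, 0, 0], 0], [[0, 0, 0], [0, 0, 0], 0]])

```text
t: 36.08
position: [0.475, 0.2903, 0.2048]
orientation: [0.244, 0.706, -0.596, 0.294]
wrist_force: [0.9, 1.2, 4.2]
opening: 0.0002
grip_force: 1.9
```

```bash
python3 k.py|sed -n '1p;8,9p'
```

```text
tip bed [0.0126 0.     0.186 ] tz [ 0.2574  0.0015 -0.9663] F bed [1.1957 1.1122 4.2025] op 0.0001711791849450537 [ 0.8513  0.6917  0.1852  1.6223 -0.5831 -0.7156]
0.9 tool shift to there (units) [ 0.02   0.001 -0.011]
0.95 tool shift to there (units) [0.006 0.001 0.047]
```

Request:
apply_moves(steps=[[[0, 0, 0.03], [0, 0, 0], 0], [[0, 0, 0.02], [0, 0, 0], 0], [[0, 0, 0], [0, 0, 0], 0]])

```text
t: 36.45
position: [0.4752, 0.2894, 0.2037]
orientation: [0.244, 0.706, -0.597, 0.293]
wrist_force: [-0.4, 6.1, 8.5]
opening: 0.0002
grip_force: 4.8
```

```bash
python3 k.py|sed -n '1p;8,9p'
```

```text
tip bed [0.0128 0.0001 0.1845] tz [ 0.2558  0.0025 -0.9667] F bed [-1.017   0.6833 10.4577] op 0.0001877752010294609 [ 0.85    0.6899  0.1799  1.6158 -0.5834 -0.7178]
0.9 tool shift to there (units) [ 0.024  0.003 -0.041]
0.95 tool shift to there (units) [0.01  0.003 0.018]
```

Request:
apply_moves(steps=[[[0, 0, 0.03], [0, 0, 0], 0], [[0, 0, 0], [0, 0, 0], 0]])

```text
t: 36.7
position: [0.4753, 0.2892, 0.2034]
orientation: [0.243, 0.706, -0.597, 0.293]
wrist_force: [-2.9, 8.9, 12.6]
opening: -0.0003
grip_force: 7.8
```

```bash
python3 k.py|sed -n '1p;8,9p'
```

```text
tip bed [0.0128 0.0002 0.1842] tz [ 0.2545  0.0037 -0.9671] F bed [-1.7048 -1.3194 15.5361] op -0.00027175577858914155 [ 0.8497  0.6883  0.1774  1.6125 -0.5836 -0.7191]
0.9 tool shift to there (units) [ 0.024  0.004 -0.047]
0.95 tool shift to there (units) [0.01  0.005 0.011]
```

Firm stop: the force rose to 15 N with no travel. I'll retreat along the tool axis and check.

Request:
apply_moves(steps=[[[0, 0, -0.1], [0, 0, 0], 0], [[0, 0, -0.3], [0, 0, 0], 0], [[0, 0, -0.7], [0, 0, 0], 0], [[0.2, 0, -0.9], [0, 0, 0], 0], [[0.4, 0, -0.9], [0, 0, 0], 0], [[0.5, 0, -0.7], [0, 0, 0], 0], [[0, 0, 0], [0, 0, 0], 0], [[0, 0, 0], [0, 0, 0], 0]])

```text
t: 37.7
position: [0.4563, 0.3657, 0.3581]
orientation: [0.24, 0.708, -0.596, 0.293]
wrist_force: [0.5, -0.3, 0.8]
opening: -0.0002
grip_force: 0.0
```

```bash
python3 - <<'E'
from h import *
p=optics.get_image("wrist");save(p,"w10");s=telemetry.get_obs();print(tobed(s["position"]),s["wrist_force"])
im=cv2.imread("pics/w10.png")
for q,c in((.8,(0,255,255)),(.95,(0,0,255))):
    u=[tuple(int(t) for t in proj(p,bedpt([-.045+.06*np.cos(.95-q),y,.178+.06*np.sin(.95-q)]))) for y in(-.08,.08)];cv2.line(im,*u,c,1)
for x in(.0005,.1155):
  for y in(-.033,.033):
   for z in (.17,.085):
    u=proj(p,bedpt([x,y+.0015,z+.001]));cv2.circle(im,tuple(int(a) for a in u),4,(0,0,255) if z>.1 else (0,200,0),1)
cv2.imwrite("pics/w10o.png",im)
E
```

```text
[ 0.01722098 -0.005467    0.3754792 ] [ 0.03399834  0.45240032 -0.55726399]
```

View pics/w10o.png

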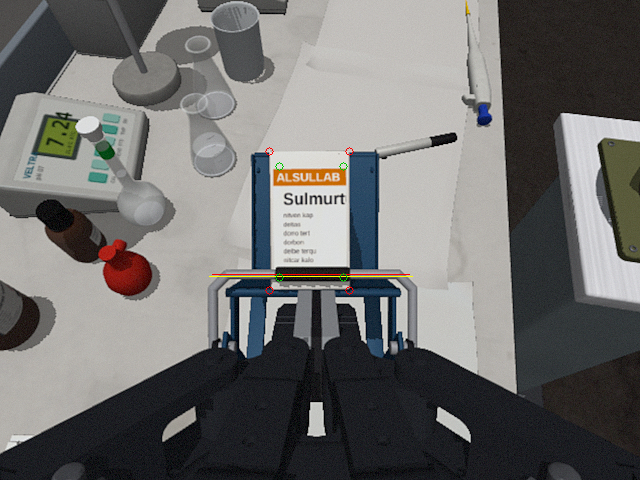

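The bar lies straight across the upper carton at the home line (row about 275), and the carton is still on its predicted corners. I'm handing in.

```bash
python3 -c "
from station import job
print(job.job_done())"
```

```text
the job is handed in; nothing more can be done
None
```

I handed the job in at about 38 s: both cartons are stacked square against the backstop and the keeper bar was pressed to its firm stop, with the last wrist picture agreeing; the judge returned no verdict.

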